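# Unlatch the trailer coupler and hold it raised off the ball

## Robot

A 6-joint arm with a two-finger parallel gripper is mounted at the origin on the work surface. World frame = base frame: x ahead of the robot, y to its left, z up, the work surface at z = 0. Lengths are in mm, angles in degrees, forces in N, time in s.
With the tool pointing down it reaches from about 425 to 950 mm from the base axis. Payload 3.5 kg.
Tool frame: the origin (TCP) lies between the finger pads; the fingertips stand 17 mm ahead of it and the grasp point (between the pads) lies 2 mm behind it; z points along the fingers, x is the direction in which the jaws open and shut, and the axes are right-handed (so a half turn about z gives the same grasp; the last joint's range is limited). The gripper opens to 85 mm and grips with 20 to 120 N. Pads are 22 mm wide; open, the fingers measure 114 mm over their backs; the gripper's body (76 mm by 85 mm) begins 54 mm behind the grasp point. The pads swing forward as they close: fully open they stand 13 mm farther back than shut.
Start: joints at [-81.36, 16.404, 90.338, -0, 73.258, -8.594], TCP at [200.016, -644.67, 248.325] pointing down, gripper open.
Joint ranges: [-158.93, 158.93], [-51.34, 127.21], [12.03, 142.37], [-87.48, 267.48], [13.55, 161.25], [-162.69, 162.69]. Speed limits (degrees/s): [159.86, 159.86, 180, 180, 180, 180].

## Interface

Orientations are given as a 3x3 rotation matrix whose columns are the frame's x, y, z axes.
In Python, from plant import ctrl gives the robot as it stands.
- The arm moves only by the shell command python3 -m pendant 'ROWS' [FORCE]. ROWS is JSON, a list of rows, each a list of 3 entries, a list of its own where there are three numbers: the shift along the tool's x, y, z in m, then the turn, a rotation vector about the tool's x, y, z in rad, then the gripper's target within -1 to 1 (shut at 1, half-way at 0, fully open at -1). In form: [[[x, y, z], [rx, ry, rz], gripper], ...]. A call has 1 to 5 rows; each row shifts and turns the commanded pose from where the row before left it, along the tool's axes as they then stand; what a row does not reach is not made up. A row lasts 1/10 s, in which the tool goes at most 50 mm and 8.59 degrees, less where a joint would pass 70% of its speed; a pose out of reach is approached as far as the arm can. A call with a gripper value outside its range is refused whole. The fingers move at their own pace and stop on an object; FORCE is the grip in N (left out, the last holds). Time passes only in rows, so rows that do not move let the fingers close. It gives the time, the measured TCP pose, the force and the opening at its end, in the units of the state.
- ctrl.read_state(): the state, without advancing time (a new reading comes with each control period).
- ctrl.grab_frame(name): name is "scene" or "top" or "wrist"; returns the picture (420x560x3 uint8, blue, green, red); there is no depth.
- ctrl.camera_info(name): a dict with "camera_matrix" (3x3 intrinsics, pixels), "xyz" and "orientation" of the camera in the world; the wrist camera has in their place "hand_eye" (4x4, takes a point from camera to tool coordinates, whose origin is the TCP and whose axes are the tool frame's). Camera axes: x right, y down, z forward; pixel columns grow to the right and rows downward; lengths in mm; the calibration is good to about 2 mm. A picture is of the moment at which its call begins: read the wrist's pose just before it. camera_info takes no time and is no camera call.
- ctrl.job_done(): hands the job in, once; it reports no verdict.
The state is a dict: "time": time; "joint_positions": joint angles; "joint_velocities": joint speeds; "joint_efforts": joint torques, N m; "tcp_pos": TCP position; "eef_rot": TCP orientation; "force": force on the tool from outside, world axes, zero at the start; "ft_torque": the same for the moment, N m; "grip_width": finger opening in mm.
Only numpy, scipy, OpenCV 4.12 (cv2) and the standard library are available. Lean on these libraries where they do the work, as an engineer would, in place of code of your own. Each camera call takes 0.05 s, during which the arm holds its last target.

## Task

The cargo-trailer coupler with its short tongue stub is latched onto the ball of the ball mount standing on the bench. Pull its latch tab sideways against the spring, all the way towards the fixed grip plate, keep it pulled and lift the coupler straight up off the ball without wrenching it while it is still latched. Finish while holding it in the gripper, still and roughly level, with the socket about 10 cm above the ball, and leave the other things on the bench where they are.

Things in the scene. Friction and masses are not known exactly. Their poses are not given: they have to be found in the camera images.
- coupler: Loose trailer coupler with tongue stub, plain steel and aluminium, 0.45 to 0.7 kg. Origin: centre of its ball socket (on the ball when coupled). x runs back along the tongue, z up, y sideways. Round housing 55 mm across, top z = +24 mm, rim -6; behind it a 40 mm wide sleeve, top +24. On the sleeve stand two upright plates (points plate, tab) with a spring between; squeezed together they are the lifting handle.
- latch (a joint): Travel of the spring latch in metres: 0 = shut (jaw under the ball), 0.012 = pull tab fully drawn in coupler -y towards the fixed grip plate, jaw clear of the ball (clear from about 0.0105). The spring needs about 5 N to start, 12 N at full travel, and shuts the latch when let go.
- grip (a point): Where to squeeze, fingers closing along coupler y: coupler x = +36, y = -3, z = +50 mm, midway between the plates' outer faces once the latch is fully pulled (34 mm apart, 17 mm each side). While shut they are 46 mm apart: fixed plate 17 mm to -y, pull tab 29 mm to +y of this point. Keep fingertips above coupler z = +30 mm, clear of the latch's slide. Centre of mass lies below, at about x = +33.
- plate (a point): Outer (-y) face of the fixed grip plate, at coupler x = +36, y = -20, z = +50 mm. The plate is 30 mm long in x, 5 mm thick, its top at z = +68 mm. Below it the latch's slide, 20 mm wide, top at z = +28.5 mm, juts out to y = -36 mm, 12 mm farther when pulled.
- tab (a point): Outer (+y) face of the latch's pull tab, at coupler x = +36, y = +26 (shut) or +14 (fully pulled), z = +50 mm. The tab is an upright plate like the fixed one: 30 mm long in x, 5 mm thick, top at z = +68 mm.
- tongue_end (a point): Far end of the tongue stub, a 30 mm square aluminium tube: centre of its end face, at coupler x = +171, z = +7 mm. It rests in the notch of the mount's wooden saddle block, cheeks 10 mm high on both sides.
- ball_mount: The fixed ball mount: steel plate, pedestal and 40 mm ball on a pine board 270 x 120 x 18 mm, with a pine saddle block (114 mm high, cheeks 10 mm high) under the far end of the tongue. Origin on the table directly below the ball; x points along the board towards the saddle, like the coupled tongue; z up.
- ball (a point): Centre of the 40 mm steel ball of the mount, 112 mm above the table; it does not move, axes as ball_mount.
- wrench: Bystander: steel wrench, 160 mm, lying beside the mount's board. Leave it alone.
- glass_dish: Bystander: rectangular glass dish 150 x 105 x 57 mm of brass and zinc fasteners, beside the mount's board. Leave it alone.
- spare_ball: Bystander: a spare 40 mm hitch ball standing on its nut, 71 mm tall, on the table near the mount. Leave it alone.
- round_dish: Bystander: round clear dish, 100 mm across, 60 mm high, with fasteners. Leave it alone.
- hex_tray: Bystander: grey hexagonal tray, about 105 mm across, 42 mm high, with fasteners. Leave it alone.
- organiser: Bystander: clear compartment box 85 x 150 x 26 mm. Leave it alone.
- punch: Bystander: steel rod punch, 130 mm long, 10 mm thick, lying on the table beside the wrench. Leave it alone.
Things that resemble listed ones, but are neither listed nor needed, are in the scene too. Leave any pink or purple look-alike of the coupler alone.

How it is judged (in metres and radians):
On the way, in this order (a step that is already met when the one before it is completed fails the run):
1. the latch is pulled fully while the coupler still sits on the ball (value of joint latch above 0.01 m and distance between coupler and ball below 0.006 m and contact force between the fingers and coupler above 3 N), for 0.1 s.
2. the coupler is lifted straight off the ball, latch still pulled (value of joint latch above 0.01 m and z of coupler in the frame of ball above 0.03 m and horizontal distance between coupler and ball below 0.03 m and contact force between coupler and ball_mount below 0.3 N), for 0.1 s.
At the end, for the whole second after the job is handed in: The coupler is held by the fingers (over 3 N) and by nothing of the mount, its socket 70 to 140 mm above the ball centre and within 40 mm of it sideways, tilted under 12 degrees, still (under 30 mm/s). The latch was pulled before it left the ball; no bystander moved (z of coupler in the frame of ball between 0.07 and 0.14 m and horizontal distance between coupler and ball below 0.04 m and angle between coupler's own z axis and vertical below 0.21 rad and linear speed of coupler below 0.03 m/s and angular speed of coupler below 0.2 rad/s and contact force between the fingers and coupler above 3 N and contact force between coupler and ball_mount below 0.2 N); the arm keeps its last pose, push and grip.
It fails at once if the coupler is wrenched against the ball (over 80 N) while it is still latched (contact force between coupler and ball_mount above 80 N and value of joint latch below 0.008 m).
It fails at once if a bystander is moved by more than 20 mm or tipped over (distance of any of wrench, glass_dish, spare_ball, round_dish, hex_tray, organiser, punch from where it was at the start of the episode above 0.02 m or angle between spare_ball's own z axis and vertical above 0.5 rad).
It also fails if it takes over 32 s, if anything falls off the work surface, if the arm or the gripper's body presses on something with over 40 N, if the wrist force passes 120 N, or if a joint passes its speed limit or range.

## Working session

There is one attempt and no reset: what is moved stays moved. The work goes in short steps, Python scripts to look and compute and a shell command to move; the robot and the scene stay as the last step left them, time stands still between calls to the robot, and variables do not carry over. Pictures are saved under pics/ and viewed, and the job is handed in when it is done.

```bash
mkdir -p pics
python3 - <<'E'
from plant import ctrl
import cv2
for n in ("scene","top","wrist"):
    s=ctrl.read_state(); cv2.imwrite(f"pics/{n}0.png",ctrl.grab_frame(n)); print(n,ctrl.camera_info(n))
print(s)
E
```

```text
scene {'camera_matrix': array([[485.75712859,   0.        , 275.17594324],
       [  0.        , 485.75712859, 207.8475938 ],
       [  0.        ,   0.        ,   1.        ]]), 'xyz': array([ 989.27089665,  657.76920918, 1257.09511409]), 'orientation': array([[-0.78530534,  0.51051746, -0.35023913],
       [ 0.61890699,  0.63291422, -0.46515989],
       [-0.01580092, -0.58205799, -0.81299374]])}
top {'camera_matrix': array([[531.95844858,   0.        , 277.8899808 ],
       [  0.        , 531.95844858, 213.38379702],
       [  0.        ,   0.        ,   1.        ]]), 'xyz': array([ 312.58391766,   -7.70519048, 1597.50805548]), 'orientation': array([[ 2.04511418e-02, -9.94443254e-01,  1.03268417e-01],
       [-9.99790823e-01, -2.03670819e-02,  1.86849711e-03],
       [ 2.45161966e-04, -1.03285029e-01, -9.94651770e-01]])}
wrist {'camera_matrix': array([[334.75102134,   0.        , 281.89385672],
       [  0.        , 334.75102134, 206.35234911],
       [  0.        ,   0.        ,   1.        ]]), 'hand_eye': array([[ 9.99999474e-01,  7.89651019e-04, -6.54107484e-04,
         1.083
[... 376 characters left out ...]

        7.32574304e+01, -8.59437505e+00]), 'joint_velocities': array([-0.00393512, -0.14461395, -0.19681507, -0.07959842,  0.01913473,
        0.05569079]), 'joint_efforts': array([ 9.26546927e-04, -4.07294655e+01, -2.93697488e+01, -1.46601615e-04,
        3.42004590e-03,  3.32817997e-06]), 'tcp_pos': array([ 199.94344608, -644.13169498,  247.05128593]), 'eef_rot': array([[ 2.96303648e-01, -9.55093731e-01, -3.37756050e-04],
       [-9.55091424e-01, -2.96303682e-01,  2.12115687e-03],
       [-2.12598199e-03, -3.05918612e-04, -9.99997693e-01]]), 'force': array([ 0.43051418,  0.63333253, -0.4578757 ]), 'ft_torque': array([-0.02829559,  0.00155595, -0.00902515]), 'grip_width': 85.3342321867321}
```

View pics/scene0.png

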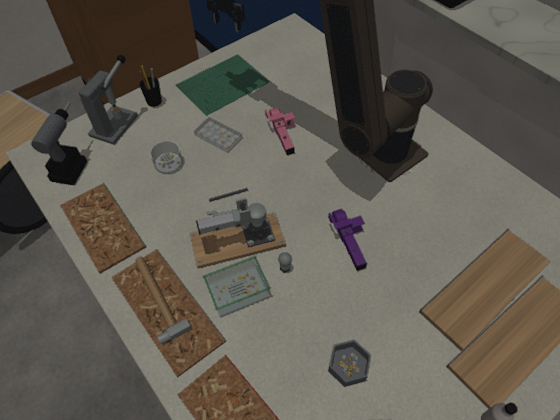

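View pics/top0.png

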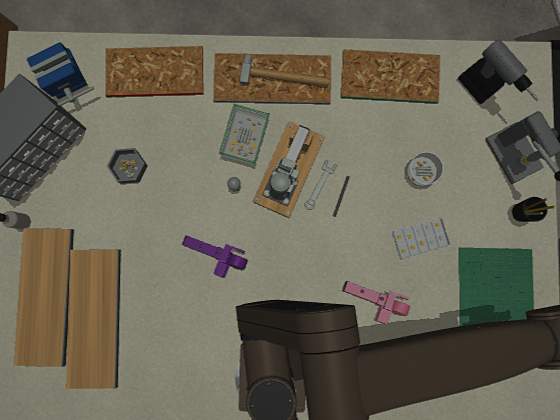

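View pics/wrist0.png

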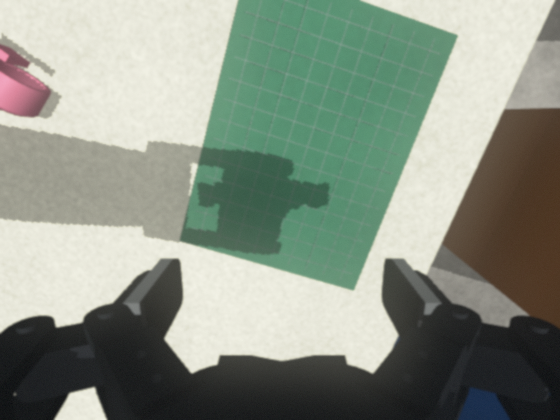

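The top view shows the mount at about (290,168), with the coupler's housing near (280,185) and its tongue running to about (302,130). The scene view shows it around (237,225). The wrist camera isn't looking at it yet, so I'll enlarge both crops.

Run:
```python
import cv2
a=cv2.imread("pics/top0.png")[110:225,220:360]; cv2.imwrite("pics/topz.png",cv2.resize(a,None,fx=5,fy=5,interpolation=2))
a=cv2.imread("pics/scene0.png")[180:275,180:300]; cv2.imwrite("pics/scenez.png",cv2.resize(a,None,fx=6,fy=6,interpolation=2))
```

```text
(no output)
```

View pics/topz.png

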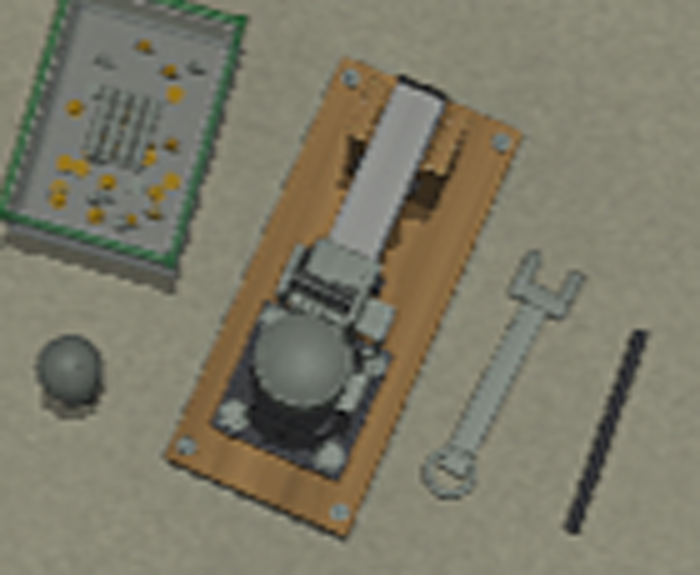

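View pics/scenez.png

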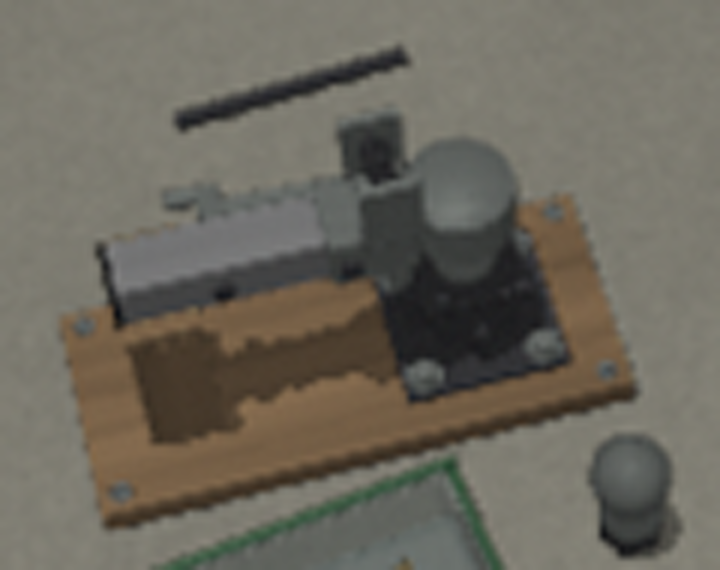

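```bash
cat > h.py <<'E'
import numpy as np
from plant import ctrl
def ray(name,uv,st=None):
    c=ctrl.camera_info(name); K=c["camera_matrix"]
    d=np.linalg.solve(K,[uv[0],uv[1],1.])
    if name=="wrist":
        H=c["hand_eye"]; R=st["eef_rot"]; p=st["tcp_pos"]
        return p+R@H[:3,3], R@(H[:3,:3]@d)
    return np.array(c["xyz"]), c["orientation"]@d
def onplane(name,uv,z,st=None):
    o,d=ray(name,uv,st); return o+d*(z-o[2])/d[2]
def proj(name,P,st=None):
    c=ctrl.camera_info(name); K=c["camera_matrix"]; P=np.atleast_2d(P)
    if name=="wrist":
        H=c["hand_eye"]; q=((P-st["tcp_pos"])@st["eef_rot"]-H[:3,3])@H[:3,:3]
    else: q=(P-c["xyz"])@c["orientation"]
    q=q@K.T; return q[:,:2]/q[:,2:]
E
python3 - <<'E'
from h import *
t=onplane("top",(220+303/5,110+358/5),136); print("top housing",t)
e=onplane("top",(220+421/5,110+88/5),134); print("end",e, np.linalg.norm((e-t)[:2]), np.degrees(np.arctan2(*(e-t)[[1,0]])))
s=onplane("scene",(180+465/6,180+180/6),136); print("scene housing",s)
e2=onplane("scene",(180+108/6,180+246/6),134); print("end",e2, np.linalg.norm((e2-s)[:2]), np.degrees(np.arctan2(*(e2-s)[[1,0]])))
# board corners z=18
for n,l in(("top",[(345,58),(523,134),(168,458),(347,535)]),("scene",[(62,315),(105,522),(572,195),(635,388)])):
    o,k=((220,110),5) if n=="top" else((180,180),6)
    print(n,[onplane(n,(o[0]+a/k,o[1]+b/k),18)[:2].round(1).tolist() for a,b in l])
E
```

```text
top housing [553.27461168 -10.67402938 136.        ]
end [708.61177536 -73.99143861 134.        ] 167.74602448744128 -22.17643578517382
scene housing [549.90918454  -9.21737472 136.        ]
end [701.58102916 -84.87772813 134.        ] 169.4958333624975 -26.511968080678287
top [[757.7, -32.8], [712.8, -141.5], [510.5, 68.6], [466.4, -39.3]]
scene [[713.1, -140.7], [760.8, -27.0], [466.1, -36.9], [514.2, 74.5]]
```

```bash
python3 -m pendant '[[[-0.010,-0.012,-0.003],[0,0,0],-1],[[-0.024,-0.028,-0.003],[0,0,0],-1],[[-0.029,-0.0335,-0.003],[0,0,0],-1],[[-0.029,-0.0335,-0.003],[0,0,0],-1],[[-0.029,-0.0335,-0.003],[0,0,0],-1]]' 60
python3 -m pendant '[[[-0.029,-0.0335,-0.003],[0,0,0],-1],[[-0.029,-0.0335,-0.003],[0,0,0],-1],[[-0.029,-0.0335,-0.003],[0,0,0],-1],[[-0.029,-0.0335,-0.003],[0,0,0],-1],[[-0.029,-0.0335,-0.003],[0,0,0],-1]]'
python3 -m pendant '[[[-0.029,-0.0335,-0.003],[0,0,0],-1],[[-0.029,-0.0335,-0.003],[0,0,0],-1],[[-0.029,-0.0335,-0.003],[0,0,0],-1],[[-0.029,-0.0335,-0.003],[0,0,0],-1],[[-0.029,-0.0335,-0.003],[0,0,0],-1]]'
python3 -m pendant '[[[-0.024,-0.028,-0.003],[0,0,-0.14],-1],[[0,0,0],[0,0,-0.14],-1],[[0,0,0],[0,0,-0.14],-1],[[0,0,0],[0,0,-0.14],-1],[[0,0,0],[0,0,-0.14],-1]]'
```

```text
time: 0.65
tcp_pos: [299.3, -485.0, 263.4]
eef_rot: [[0.296, -0.955, 0.0], [-0.955, -0.296, 0.0], [-0.0, -0.0, -1.0]]
force: [0.4, -0.7, 0.1]
grip_width: 85.2
time: 1.15
tcp_pos: [416.0, -296.6, 278.6]
eef_rot: [[0.297, -0.955, 0.001], [-0.955, -0.297, -0.0], [0.0, -0.001, -1.0]]
force: [0.8, -0.3, -0.2]
grip_width: 85.4
time: 1.65
tcp_pos: [532.6, -108.5, 293.7]
eef_rot: [[0.297, -0.955, 0.0], [-0.955, -0.297, 0.0], [0.0, -0.0, -1.0]]
force: [-0.2, -0.3, 0.1]
grip_width: 85.3
time: 2.15
tcp_pos: [551.5, -78.8, 296.3]
eef_rot: [[0.846, -0.534, -0.0], [-0.534, -0.846, 0.0], [-0.0, -0.0, -1.0]]
force: [-0.2, 0.1, 0.3]
grip_width: 85.5
```

```bash
python3 -m pendant '[[[0,0,0],[0,0,-0.14],-1],[[0,0,0],[0,0,-0.14],-1],[[0,0,0],[0,0,-0.14],-1],[[0,0,0],[0,0,-0.14],-1],[[0,0,0],[0,0,-0.14],-1]]'
python3 -m pendant '[[[0,0,0],[0,0,-0.14],-1],[[0,0,0],[0,0,-0.14],-1],[[0,0,0],[0,0,-0.14],-1],[[0,0,0],[0,0,-0.14],-1],[[0,0,0],[0,0,-0.14],-1]]'
python3 -m pendant '[[[0.02,0.005,0],[0,0,-0.14],-1],[[0.02,0.005,0],[0,0,-0.14],-1],[[0.02,0.001,0],[0,0,-0.062],-1],[[0,0,0],[0,0,0],-1]]'
python3 - <<'E'
from plant import ctrl
import cv2
s=ctrl.read_state(); cv2.imwrite("pics/wrist1.png",ctrl.grab_frame("wrist"));print(s["tcp_pos"],s["eef_rot"],s["time"])
E
```

```text
time: 2.65
tcp_pos: [551.4, -79.0, 296.4]
eef_rot: [[0.991, 0.136, -0.0], [0.136, -0.991, 0.0], [-0.0, -0.0, -1.0]]
force: [0.1, 1.0, -0.7]
grip_width: 85.5
time: 3.15
tcp_pos: [551.4, -79.0, 296.4]
eef_rot: [[0.67, 0.742, -0.0], [0.742, -0.67, 0.0], [0.0, -0.0, -1.0]]
force: [-0.4, -1.3, 0.0]
grip_width: 85.3
time: 3.55
tcp_pos: [594.5, -35.1, 296.2]
eef_rot: [[0.386, 0.923, -0.0], [0.923, -0.386, 0.001], [0.001, -0.001, -1.0]]
force: [-0.4, -0.4, -0.6]
grip_width: 85.5
[594.47884814 -35.13835529 296.24360326] [[ 3.85568378e-01  9.22679229e-01 -2.58814897e-04]
 [ 9.22678955e-01 -3.85568003e-01  9.27406393e-04]
 [ 7.55907873e-04 -5.96381637e-04 -9.99999536e-01]] 3.55
```

View pics/wrist1.png

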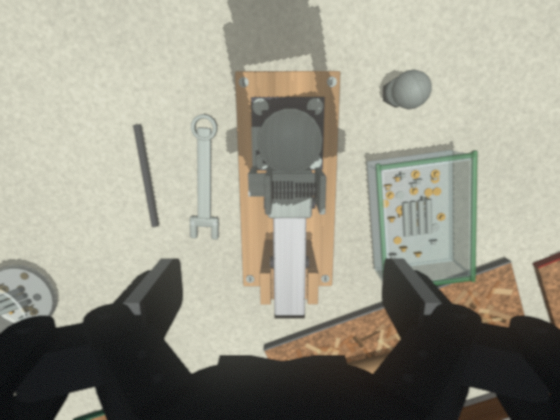

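The coupler appears in the middle: housing near (290,140), plates near x=267 and x=321, tongue end near (290,317). I'll zoom in.

Run:
```python
import cv2
a=cv2.imread("pics/wrist1.png")[95:215,230:350]; cv2.imwrite("pics/w1z.png",cv2.convertScaleAbs(cv2.resize(a,None,fx=5,fy=5,interpolation=2),alpha=1.6))
a=cv2.imread("pics/wrist1.png")[195:325,230:350]; cv2.imwrite("pics/w1y.png",cv2.convertScaleAbs(cv2.resize(a,None,fx=4,fy=4,interpolation=2),alpha=1.2))
```

```text
(no output)
```

View pics/w1z.png

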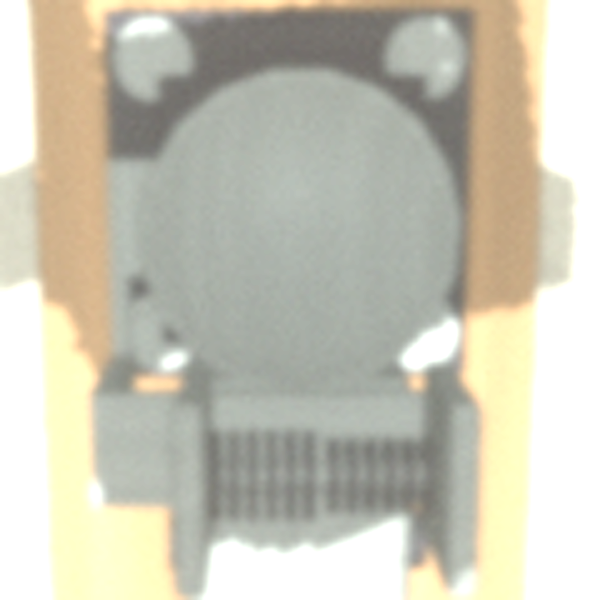

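View pics/w1y.png

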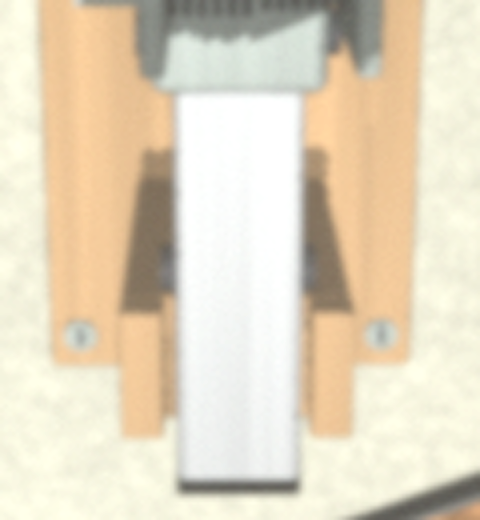

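Run:
```python
from h import *
s=ctrl.read_state()
c=onplane("wrist",(290.2,140),136,s); e=onplane("wrist",(289.75,315.5),134,s)
print(c,e,np.linalg.norm((e-c)[:2]),np.degrees(np.arctan2(*(e-c)[[1,0]])))
yaw=np.radians(-22.5); cx=np.array([np.cos(yaw),np.sin(yaw),0]); cy=np.array([-cx[1],cx[0],0])
# tongue edges -> y
for n,uv,z in (("fix far",(230+180/5,95+595/5),180),("fix near",(230+172/5,95+400/5),180),("tab far",(230+468/5,95+588/5),180),("tab near",(230+477/5,95+402/5),180),("tongue L",(230+178/4,195+480/4),134),("tongue R",(230+300/4,195+480/4),134),("tongueL0",(230+176/4,195+95/4),134),("tongueR0",(230+301/4,195+95/4),134)):
    p=onplane("wrist",uv,z,s); d=p-c; print(n,p.round(1),"coupler x,y",round(d@cx,1),round(d@cy,1))
for n in("top","scene"): print(n,proj(n,[c,e,c+36*cx+26*cy+[0,0,44],c+36*cx-20*cy+[0,0,44]]).round(1).tolist())
```

```text
[554.31930254 -11.45738515 136.        ] [709.75582043 -75.83486983 134.        ] 168.24081438808784 -22.49797717525154
fix far [594.3 -48.7 180. ] coupler x,y 51.2 -19.1
fix near [566.8 -38.  180. ] coupler x,y 21.7 -19.8
tab far [610.   -8.5 180. ] coupler x,y 50.3 24.0
tab near [584.2   2.7 180. ] coupler x,y 22.2 24.5
tongue L [703.5 -89.3 134. ] coupler x,y 167.6 -14.8
tongue R [715.  -61.9 134. ] coupler x,y 167.8 14.9
tongueL0 [613.  -51.2 134. ] coupler x,y 69.5 -14.3
tongueR0 [623.8 -25.4 134. ] coupler x,y 69.6 13.7
top [[280.9, 181.2], [304.9, 127.2], [277.5, 162.7], [293.1, 169.5]]
scene [[255.8, 210.3], [197.3, 224.6], [244.5, 211.5], [240.6, 198.5]]
```

```bash
python3 -m pendant '[[[0.0034,-0.010,0],[0,0,0.002],-1],[[0,0,0.03],[0,0,0],-1],[[0,0,0.025],[0,0,0],-1],[[0,0,0],[0,0,0],-1]]'
python3 - <<'E'
from h import *
import cv2
s=ctrl.read_state(); im=ctrl.grab_frame("wrist");print(s["tcp_pos"],s["force"],s["time"])
c=np.array([554.4,-11.5,112]);yaw=np.radians(-22.5); cx=np.array([np.cos(yaw),np.sin(yaw),0]); cy=np.array([-cx[1],cx[0],0])
P=[c+a*cx+b*cy+[0,0,68] for a in(21,51) for b in(-20,-15,21,26)]
im=cv2.resize(im[150:290,200:360],None,fx=5,fy=5,interpolation=2);
im=cv2.convertScaleAbs(im,alpha=1.5)
for u in proj("wrist",P,s): cv2.circle(im,tuple(int(v) for v in (u-[200,150])*5),3,(0,0,255),-1)
cv2.imwrite("pics/wrist2.png",cv2.resize(im,(685,600)))
E
```

```text
time: 4.0
tcp_pos: [583.2, -30.0, 237.0]
eef_rot: [[0.391, 0.92, -0.009], [0.92, -0.391, 0.002], [-0.002, -0.009, -1.0]]
force: [-0.4, -0.1, -0.1]
grip_width: 85.4
[583.1835672  -30.0205881  236.99378138] [-0.37870563 -0.07089561 -0.09215155] 4.0
```

View pics/wrist2.png

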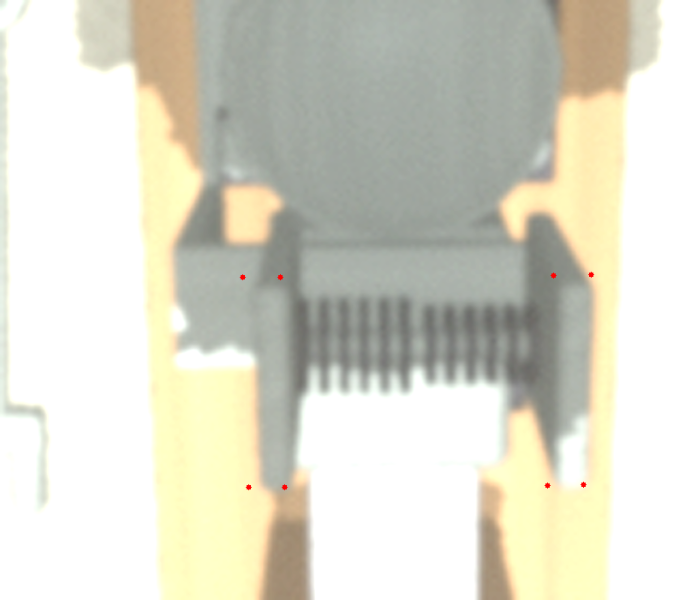

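The plates show at zoomed x 258–295 (fixed) and 558–590 (tab). That is within about 1–2 mm of the prediction, but the arm may still have been settling, so I'll re-read.

```bash
python3 -m pendant '[[[0,0,0],[0,0,0],-1],[[0,0,0],[0,0,0],-1],[[0,0,0],[0,0,0],-1]]'
python3 - <<'E'
from h import *
import cv2
s=ctrl.read_state(); im=ctrl.grab_frame("wrist");print(s["tcp_pos"],s["eef_rot"],s["time"])
c=np.array([554.4,-11.5,112]);yaw=np.radians(-22.5); cx=np.array([np.cos(yaw),np.sin(yaw),0]); cy=np.array([-cx[1],cx[0],0])
P=[c+a*cx+b*cy+[0,0,68] for a in(21,51) for b in(-20,-15,21,26)]
im=cv2.resize(im[150:290,200:360],None,fx=5,fy=5,interpolation=2);
im=cv2.convertScaleAbs(im,alpha=1.5)
for u in proj("wrist",P,s): cv2.circle(im,tuple(int(v) for v in (u-[200,150])*5),3,(0,0,255),-1)
cv2.imwrite("pics/wrist3.png",cv2.resize(im,(685,600)))
E
```

```text
time: 4.35
tcp_pos: [587.2, -30.7, 243.2]
eef_rot: [[0.39, 0.921, 0.003], [0.921, -0.39, -0.001], [0.001, 0.003, -1.0]]
force: [-0.3, -0.9, 0.2]
grip_width: 84.9
[587.21845245 -30.72520683 243.16454245] [[ 3.90404063e-01  9.20639118e-01  2.87775116e-03]
 [ 9.20643469e-01 -3.90403858e-01 -6.55904178e-04]
 [ 5.19634112e-04  2.90545047e-03 -9.99995644e-01]] 4.35
```

View pics/wrist3.png

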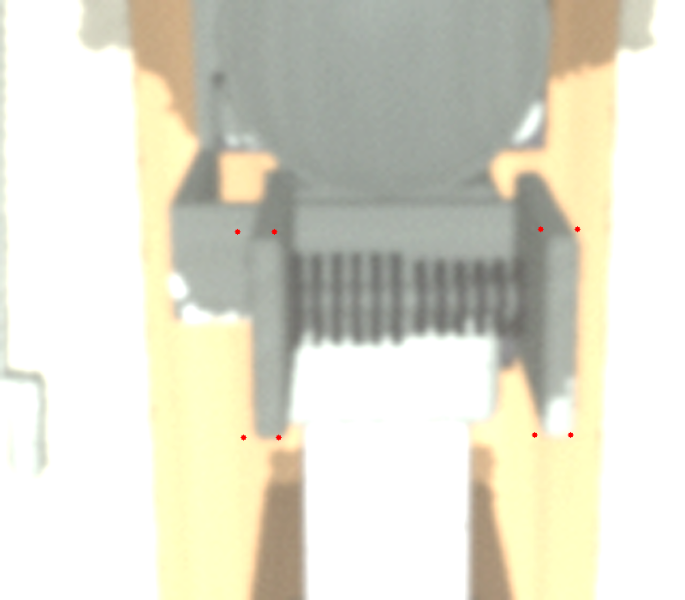

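```bash
python3 -m pendant '[[[0,0,0.012],[0,0,0],-1],[[0,0,0.018],[0,0,0],-1],[[0,0,0.01],[0,0,0],-1],[[0,0,0],[0,0,0],-1],[[0,0,0],[0,0,0],-1]]'
python3 -m pendant '[[[0,0,0],[0,0,0],-1],[[0,0,0],[0,0,0],-1],[[0,0,0],[0,0,0],-1]]'
```

```text
time: 4.9
tcp_pos: [586.5, -30.5, 201.0]
eef_rot: [[0.39, 0.921, -0.001], [0.921, -0.39, 0.0], [-0.0, -0.001, -1.0]]
force: [-0.2, -0.3, 0.5]
grip_width: 85.3
time: 5.2
tcp_pos: [586.9, -30.6, 202.1]
eef_rot: [[0.39, 0.921, 0.001], [0.921, -0.39, -0.0], [0.0, 0.001, -1.0]]
force: [0.0, -0.5, 0.2]
grip_width: 85.2
```

```bash
python3 -m pendant '[[[0.003,-0.001,0.008],[0,0,-0.008],-1],[[0,0,0.012],[0,0,0],-1],[[0,0,0.012],[0,0,0],-1],[[0,0,0.0065],[0,0,0],-1],[[0,0,0],[0,0,0],-1]]'
python3 -m pendant '[[[0,0,0],[0,0,0],-1],[[0,0,0],[0,0,0],-0.6],[[0,0,0],[0,0,0],-0.4],[[0,0,0],[0,0,0],-0.3],[[0,0,0],[0,0,0],-0.3]]' 60
python3 - <<'E'
from h import *
import cv2
s=ctrl.read_state(); im=ctrl.grab_frame("wrist"); cv2.imwrite("pics/wrist4.png",im)
E
```

```text
time: 5.7
tcp_pos: [585.6, -27.1, 160.4]
eef_rot: [[0.383, 0.924, -0.004], [0.924, -0.383, 0.001], [-0.001, -0.004, -1.0]]
force: [-0.7, 0.5, -0.5]
grip_width: 85.5
time: 6.2
tcp_pos: [587.3, -27.2, 163.5]
eef_rot: [[0.383, 0.924, 0.002], [0.924, -0.383, 0.0], [0.001, 0.001, -1.0]]
force: [1.5, 1.7, 1.3]
grip_width: 55.5
```

View pics/wrist4.png

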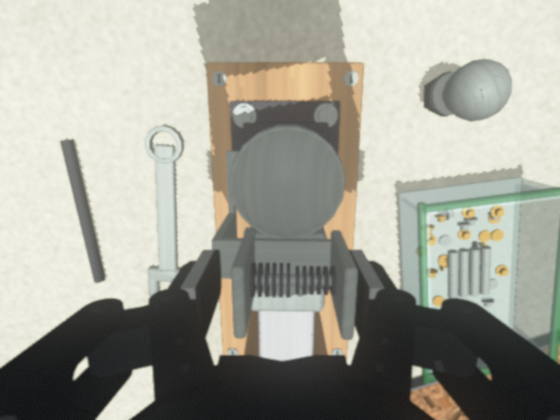

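The fingers straddle the plates: the right finger (x≈360) is just reaching the tab and the left one (x≈215) is still clear of the fixed plate. I'll keep closing.

```bash
python3 -m pendant '[[[0,0,0],[0,0,0],-0.2],[[0,0,0],[0,0,0],-0.1],[[0,0,0],[0,0,0],0],[[0,0,0],[0,0,0],0.05],[[0,0,0],[0,0,0],0.05]]' 60
python3 -m pendant '[[[0,0,0],[0,0,0],0.1],[[0,0,0],[0,0,0],0.15],[[0,0,0],[0,0,0],0.15],[[0,0,0],[0,0,0],0.15]]' 60
```

```text
time: 6.75
tcp_pos: [587.7, -26.7, 164.4]
eef_rot: [[0.383, 0.924, 0.003], [0.924, -0.383, 0.001], [0.002, 0.002, -1.0]]
force: [0.1, 4.4, 4.7]
grip_width: 40.5
time: 7.15
tcp_pos: [587.4, -27.4, 164.4]
eef_rot: [[0.382, 0.924, 0.002], [0.924, -0.382, -0.0], [0.0, 0.002, -1.0]]
force: [-0.0, 3.3, 7.0]
grip_width: 36.5
```

```bash
python3 -m pendant '[[[0,0,0],[0,0,0],0.25],[[0,0,0],[0,0,0],0.4],[[0,0,0],[0,0,0],1],[[0,0,0],[0,0,0],1],[[0,0,0],[0,0,0],1]]' 70
python3 - <<'E'
from h import *
import cv2
s=ctrl.read_state(); im=ctrl.grab_frame("wrist"); cv2.imwrite("pics/wrist5.png",im);print(s["force"],s["ft_torque"],s["grip_width"])
E
```

```text
time: 7.65
tcp_pos: [587.2, -28.4, 165.1]
eef_rot: [[0.383, 0.924, 0.001], [0.924, -0.383, -0.003], [-0.002, 0.002, -1.0]]
force: [-3.2, 0.3, 9.2]
grip_width: 32.3
[-3.17417934  0.31103818  9.2488471 ] [ 0.10057855  0.39733923 -0.05708681] 32.30534951652936
```

View pics/wrist5.png

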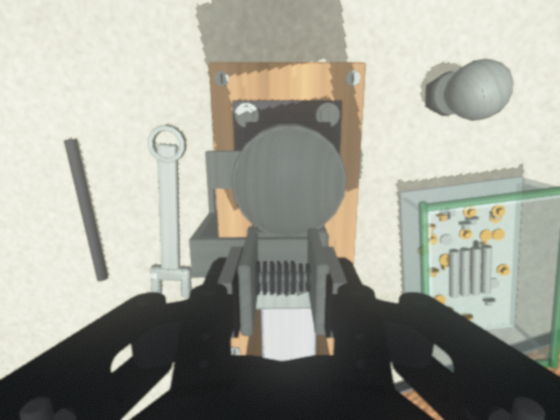

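The grip is closed at 32.3 mm. The tab now sits at x≈318 and the slide sticks out to the left at x≈195, so the latch is fully drawn. Lifting gently.

```bash
python3 -m pendant '[[[0,0,-0.002],[0,0,0],1],[[0,0,-0.003],[0,0,0],1],[[0,0,-0.004],[0,0,0],1],[[0,0,-0.004],[0,0,0],1],[[0,0,-0.004],[0,0,0],1]]' 70
python3 - <<'E'
from h import *
s=ctrl.read_state(); print(s["force"],s["ft_torque"],s["grip_width"])
E
```

```text
time: 8.2
tcp_pos: [585.5, -27.4, 178.2]
eef_rot: [[0.383, 0.924, -0.004], [0.924, -0.383, 0.0], [-0.001, -0.004, -1.0]]
force: [0.0, -0.1, -5.4]
grip_width: 32.1
[ 0.02259833 -0.11038488 -5.39721015] [-0.05631908 -0.11054347  0.00422173] 32.0924126772372
```

The load reads 5.4 N, the coupler's own weight, so it is free of the ball. Continuing up.

```bash
python3 -m pendant '[[[0,0,-0.006],[0,0,0],1],[[0,0,-0.008],[0,0,0],1],[[0,0,-0.008],[0,0,0],1],[[0,0,-0.008],[0,0,0],1],[[0,0,-0.008],[0,0,0],1]]'
python3 -m pendant '[[[0,0,-0.008],[0,0,0],1],[[0,0,-0.008],[0,0,0],1],[[0,0,-0.008],[0,0,0],1],[[0,0,-0.008],[0,0,0],1],[[0,0,-0.006],[0,0,0],1]]'
python3 -m pendant '[[[0,0,-0.004],[0,0,0],1],[[0,0,-0.002],[0,0,0],1],[[0,0,0],[0,0,0],1],[[0,0,0],[0,0,0],1],[[0,0,0],[0,0,0],1]]'
python3 -m pendant '[[[0,0,0],[0,0,0],1],[[0,0,0],[0,0,0],1],[[0,0,0],[0,0,0],1],[[0,0,0],[0,0,0],1],[[0,0,0],[0,0,0],1]]'
python3 - <<'E'
from h import *
import cv2
s=ctrl.read_state(); print(s["joint_velocities"])
a=ctrl.grab_frame("wrist"); b=ctrl.grab_frame("scene")[130:300,130:330]; cv2.imwrite("pics/wrist6.png",a); cv2.imwrite("pics/scene6.png",cv2.resize(b,None,fx=3.5,fy=3.5))
cv2.imwrite("pics/top6.png",ctrl.grab_frame("top"))
E
```

```text
time: 8.7
tcp_pos: [586.8, -27.3, 218.8]
eef_rot: [[0.383, 0.924, 0.0], [0.924, -0.383, -0.0], [-0.0, 0.0, -1.0]]
force: [-0.1, 1.0, -5.1]
grip_width: 31.9
time: 9.2
tcp_pos: [587.0, -27.4, 256.8]
eef_rot: [[0.383, 0.924, 0.001], [0.924, -0.383, -0.0], [0.0, 0.001, -1.0]]
force: [-0.2, 0.2, -5.6]
grip_width: 31.3
time: 9.7
tcp_pos: [586.5, -27.3, 261.2]
eef_rot: [[0.383, 0.924, -0.001], [0.924, -0.383, 0.0], [-0.0, -0.001, -1.0]]
force: [-0.5, 0.2, -5.2]
grip_width: 31.8
time: 10.2
tcp_pos: [586.8, -27.3, 261.8]
eef_rot: [[0.383, 0.924, 0.0], [0.924, -0.383, 0.0], [0.0, 0.0, -1.0]]
force: [0.3, 0.0, -5.6]
grip_width: 31.9
[-0.03912502 -0.02884788 -0.10147863  0.01761643 -0.0627379   0.05635514]
```

View pics/wrist6.png

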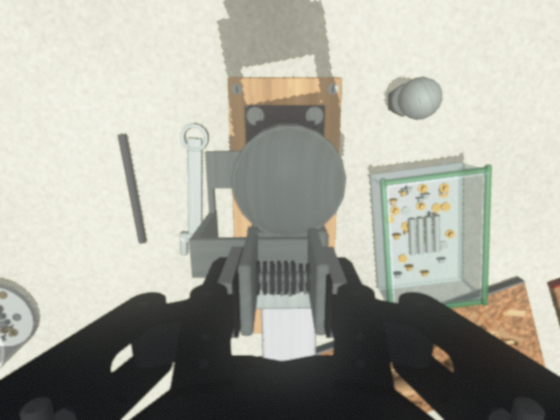

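View pics/scene6.png

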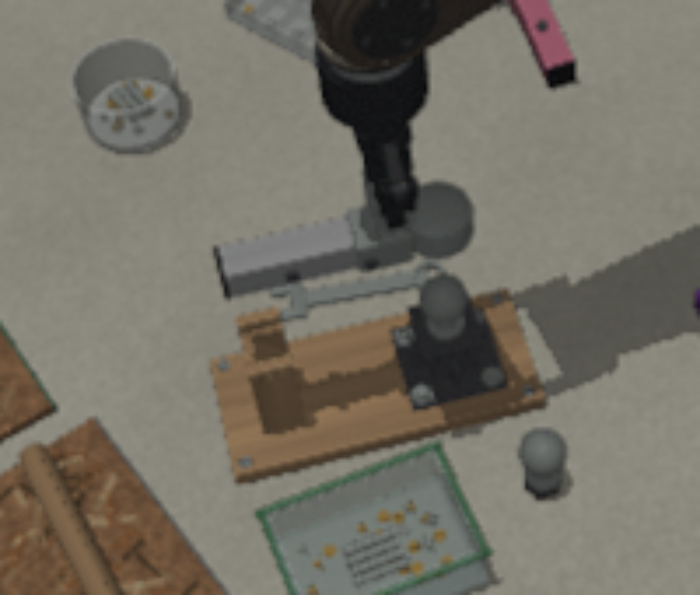

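The coupler hangs level and clear of the ball. In the wrist view the housing is still at (289,180), as it was before the lift, so it hasn't slipped. The bystanders look unmoved.

```bash
python3 -c "
from plant import ctrl
print(ctrl.job_done())"
```

```text
the job is handed in; nothing more can be done
None
```

The coupler is off the ball and held in the gripper, level and still, with its socket about 97 mm above the ball centre. I handed the job in at about 10.4 s; no verdict is reported.

- **Latch:** I closed the jaws along coupler y with 70 N until they stopped at 32.3 mm. The wrist picture showed the tab drawn in and the slide pushed out. There is no direct reading of the latch joint, so "fully pulled" rests on that opening and the picture.
- **Lift:** I raised it straight up. The forces I read stayed at about 10 N or less and settled at the coupler's own weight, 5.2–5.6 N (about 0.55 kg).
- **Last checks:** The gripper was upright and at rest, and the coupler had not shifted in the jaws. The scene view showed the ball free and the nearby bystanders in place. I saved a last overhead picture but did not view it, so the hex tray was not rechecked.
- **Disagreements:**
  - The plates measured about 44 mm apart in the pictures, against the listed 46 mm.
  - The jaws stopped at 32.3 mm, against the listed 34 mm.
  - I put the first down to rounded edges and the second to pad compression. Neither affected the grasp.

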